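# Lock the date stamp away and hold the key turned

## Robot

A 7-joint arm with a two-finger parallel gripper is mounted at the origin on a cart in front of the work surface, level with it; the furniture and walls round the work are solid. World frame = base frame: x ahead of the robot, y to its left, z up, the work surface at z = 0. Lengths are in m, angles in rad, forces in N, time in s.
With the tool pointing down it reaches from about 0.425 to 0.825 m from the base axis. Payload 3.6 kg.
Tool frame: the origin (TCP) lies where the fingers leave the gripper's body, on its centre line; the fingertips stand 73 mm ahead of it and the grasp point (between the pads) lies 54 mm ahead of it; x points along the fingers, y is the direction in which the jaws open and shut, and the axes are right-handed (so a half turn about x gives the same grasp; the last joint's range is limited). The gripper opens to 85 mm and grips with 20 to 120 N. Pads are 22 mm wide; open, the fingers measure 114 mm over their backs; the gripper's body (76 mm by 85 mm) begins 54 mm behind the grasp point. The pads swing forward as they close: fully open they stand 13 mm farther back than shut.
Start: joints at [-1.274, 0.615, -0.013, 1.423, 0.008, 1.103, -0.04], TCP at [0.207, 0.616, 0.304] pointing down, gripper open.
Joint ranges: [-3.12, 3.12], [-0.3, 2.06], [-1.34, 1.32], [0.26, 2.42], [-1.36, 4.5], [0.01, 1.98], [-2.84, 2.84]. Speed limits (rad/s): [2.79, 2.79, 3.14, 3.14, 3.14, 3.14, 3.14].

## Interface

Orientations are given as a unit quaternion [x, y, z, w].
In Python, from station import arm, snapshot, camera_info, ticket gives the robot as it stands. Calls block until the motion is done:
- arm.movep(position, orientation): joint-space move of the TCP to a pose.
- arm.line_to(position, velocity=0.15, ori=None): straight line of the TCP; ori=None keeps the orientation; velocity is the mean speed in m/s.
- arm.move_j(angles): joint-space move.
- arm.move_gripper(opening, effort=None): opening from 0.0 (shut) to 1.0 (fully open); effort is the grip in N (None keeps the last); returns when the fingers have stopped.
- arm.pause(seconds).
- arm.ik(position, orientation): joint angles nearest the present ones, or None.
- snapshot(name): name is "scene" or "top"; returns the picture (384x512x3 uint8, blue, green, red); there is no depth.
- camera_info(name): a dict with "fx", "fy", "cx", "cy" (pixels), "R" (3x3) and "t" (3): a world point X has camera coordinates R X + t. Camera axes: x right, y down, z forward; pixel columns grow to the right and rows downward; lengths in m; the calibration is good to about 2 mm. A picture is of the moment at which its call begins. camera_info takes no time and is no camera call.
A pose or a line that the arm cannot do raises arm.MotionError and nothing moves.
- ticket.finish_job(): hands the job in, once; it reports no verdict.
Readings, each from a call of its own:
- arm.read_time(): time.
- arm.read_joint_positions(): joint angles.
- arm.read_dq(): joint speeds.
- arm.read_effort(): joint torques, N m.
- arm.read_tool_pos(): TCP position.
- arm.read_eef_rot(): TCP orientation.
- arm.read_ft_force(): force on the tool from outside, world axes, zero at the start.
- arm.read_wrist_torque(): the same for the moment, N m.
- arm.read_opening(): opening from 0.0 (shut) to 1.0 (fully open).
Only numpy, scipy, OpenCV 4.12 (cv2) and the standard library are available. Lean on these libraries where they do the work, as an engineer would, in place of code of your own. Each camera call takes 0.05 s, during which the arm holds its last target.

## Task

Stand the wooden hand stamp upright in the open drawer of the small grey lock cabinet and push the drawer fully shut. Then take the black-headed key from its wooden stand, push it fully home in the lock on the cabinet top, past its sticky pins (rock it a little if it jams), and turn it a quarter turn clockwise to its stop. The lock is sprung, so finish while still gripping the key and holding it turned; leave the ink pad, the tape measure and the thread spool where they are.

Things in the scene. Friction and masses are not known exactly. Their poses are not given: they have to be found in the camera images.
- stamp_center (a point): Wooden hand stamp, standing upright, 74 mm tall: a block 27 x 56 mm (x, y) and 20 mm high with a round knob above it, 26 mm in diameter from 36 to 74 mm above its underside (neck 20 mm thick below). 60 g. The point is at its centre, 37 mm above its underside; z is up the knob, y along the block's long side. Grip it by the knob, about 55 mm above its underside.
- drawer_floor (a point): Centre of the drawer's inner floor, 11 mm above the counter; moves with the drawer. x points from the drawer's front to its back, y left, z up. Inside 94 mm long (x -47 to +47 mm), 122 mm wide (y -61 to +61 mm), walls 40 mm high, 3 mm thick. Only the part in front of the cabinet's face is open above: from x = -47 mm to x = joint value - 55 mm.
- drawer_front (a point): Centre of the drawer's outer front face, which is 132 mm wide and spans 8 to 92 mm above the counter; the point is 50 mm up. Same axes as drawer_floor (the front looks to -x; push it toward +x). A thin pull 11 mm deep and 70 mm wide sticks out low on the face, 13 to 19 mm above the counter. Shut, the face is flush with the cabinet's face.
- drawer (a joint): Opening of the drawer in m: 0 fully shut, 0.08 fully open; starts part open. It slides with about 1.5 N and stays where it is left.
- lock (a point): Centre of the key lock's mouth, 106 mm above the counter, on the axis of a round brass plug (33 mm across). z up, x to the cabinet's back. With the plug at 0 the slot's long side lies along x. Slot 14 x 5 mm, 29 mm deep, long sides sloped to 8 mm apart at the mouth. Two sticky sprung pins stand 3 mm into it from its ends, 13 and 20 mm down: passing them takes up to about 10 N.
- plug (a joint): Turn of the lock's plug in rad: 0 at rest, growing clockwise seen from above, stop at 1.571 (a quarter turn). A light spring (up to 0.05 N m) turns it back when it is let go. The blade has about 0.1 rad of play in the slot, so the plug lags the key by this.
- key_head (a point): Centre of the key's black head, 30 x 9 x 30 mm (x, y, z); grip it from above across its 9 mm thickness (along y). z up, away from the blade. Below the head: a neck 9 mm long, a round steel shoulder 25 mm across and 5 mm thick, and the blade, 12 x 4 mm (x, y), 28 mm long, tip rounded. 45 g. Fits the lock either way round. At the start it stands blade down in the key stand.
- key_shoulder (a point): Centre of the underside of the key's round shoulder, 29 mm below key_head. It rests on the lock's mouth (point lock) when the key is fully home. Same axes as key_head.
- key_tip (a point): Tip of the key's blade, 28 mm below the shoulder's underside. Same axes as key_head.
- cabinet: Grey steel lock cabinet, fixed to the counter, 115 mm deep (x), 200 mm wide (y), 100 mm high; origin at the centre of its underside, x to its back, y left. Front at x = -57.5 mm. The drawer fills the right two thirds (tall enough inside for the stamp standing up); the lock is in the top at the left, in a steel ring 49 mm across.
- stand: Key stand: a plain wooden block 56 x 46 mm and 40 mm high on a 64 x 54 mm foot, fixed to the counter; origin at the centre of its underside. The key's shoulder rests on its top, and its long slot lies along the stand's x.
- ink_pad_center (a point): Bystander, leave alone: flat blue ink pad tin, 67 x 106 x 18 mm (x, y, z), lid shut; the point is at its centre.
- tape_measure_center (a point): Bystander, leave alone: round tape measure, 52 mm across, 15 mm high, lying flat; the point is at half its height, near its centre.
- spool_center (a point): Bystander, leave alone: spool of thread standing upright, 30 mm across, 55 mm high; the point is at its centre.
- stamp: The hand stamp as a whole; origin at the centre of its underside, axes as stamp_center.
- key: The key as a whole; origin and axes as key_shoulder.
There are look-alikes about, which are no part of the job. What is meant by the stamp is not red, and is the smaller of those in its own colour.

How it is judged:
By the outcome, as a careful person would: the job done as asked, in the order asked, and still so for the second after the job is handed in, while the arm keeps its last pose, push and grip.
It also fails if it takes over 72 s, if anything falls off the work surface, if the arm or the gripper's body presses on something with over 40 N, if the wrist force passes 120 N, or if a joint passes its speed limit or range.

## Working session

There is one attempt and no reset: what is moved stays moved. The work goes in short steps, each a Python script; the robot and the scene stay as the last script left them, time stands still between calls to the robot, and variables do not carry over. Pictures are saved under pics/ and viewed, and the job is handed in when it is done.

```bash
ls; mkdir -p pics
python3 - <<'E'
from station import arm,snapshot,camera_info
import cv2
for n in("scene","top"):
    im=snapshot(n); cv2.imwrite(f"pics/{n}0.png",im)
    c=camera_info(n); print(n,c)
print(arm.read_time(),arm.read_tool_pos(),arm.read_eef_rot(),arm.read_opening())
E
```

```text
pics
scene {'fx': 413.3114755979101, 'fy': 413.3114755979101, 'cx': 255.78461064591315, 'cy': 200.3524227803944, 'R': array([[ 0.82098097, -0.57055917,  0.0212717 ],
       [-0.22282274, -0.35447794, -0.90812742],
       [ 0.52568078,  0.74081551, -0.4181532 ]]), 't': array([-0.47458499,  0.13854272,  1.51745081])}
top {'fx': 482.70530888990237, 'fy': 482.70530888990237, 'cx': 254.25408027637448, 'cy': 190.91659836325022, 'R': array([[ 0.00756906, -0.99985859,  0.0150169 ],
       [-0.99733175, -0.00863866, -0.07248963],
       [ 0.07260911, -0.01442815, -0.99725611]]), 't': array([-0.12025542,  0.47924113,  1.71548794])}
0.1 [0.20663827 0.61574797 0.30285882] [ 0.11315975  0.69798638 -0.11476407  0.69773856] 1.002310532236369
```

View pics/scene0.png

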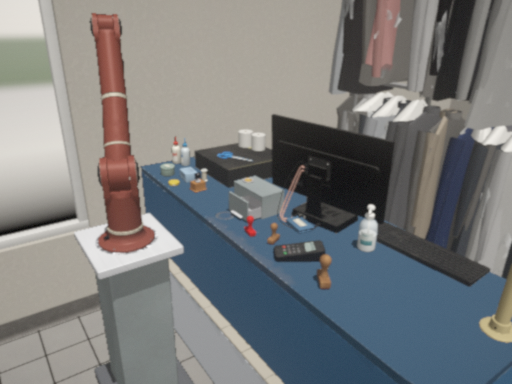

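View pics/top0.png

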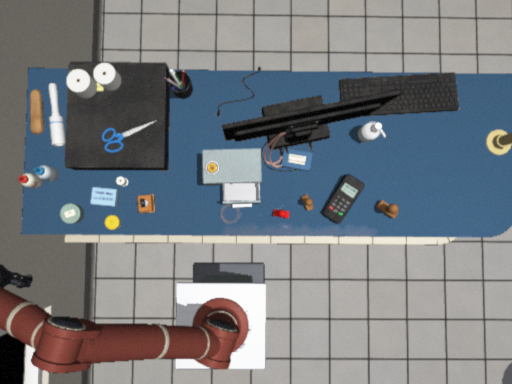

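The top view shows the cabinet at about (232,170), and a wooden block, which may be the key stand, at (146,203). Stamp-like things are at (281,213) in red, (307,202) in brown and (388,208) in brown. I'll crop closer.

```bash
cat > h.py <<'E'
import numpy as np,cv2
from station import arm,snapshot,camera_info,ticket
C={n:camera_info(n) for n in("scene","top")}
def ray(n,u,v):
    c=C[n];d=c["R"].T@np.array([(u-c["cx"])/c["fx"],(v-c["cy"])/c["fy"],1]);return -c["R"].T@c["t"],d
def onz(n,u,v,z):
    o,d=ray(n,u,v);return o+d*(z-o[2])/d[2]
def two(a,b):
    (o1,d1),(o2,d2)=ray("top",*a),ray("scene",*b)
    s=np.linalg.lstsq(np.c_[d1,-d2],o2-o1,rcond=None)[0]
    p,q=o1+s[0]*d1,o2+s[1]*d2;return (p+q)/2,np.linalg.norm(p-q)
def proj(n,X):
    c=C[n];p=c["R"]@np.array(X)+c["t"];return c["fx"]*p[0]/p[2]+c["cx"],c["fy"]*p[1]/p[2]+c["cy"]
def crop(im,u0,v0,u1,v1,k,f):
    cv2.imwrite(f,cv2.resize(im[v0:v1,u0:u1],None,fx=k,fy=k,interpolation=cv2.INTER_CUBIC))
E
python3 - <<'E'
from h import *
t=cv2.imread("pics/top0.png");s=cv2.imread("pics/scene0.png")
crop(t,190,140,410,230,3.6,"pics/t_a.png")
crop(t,50,170,170,235,6,"pics/t_b.png")
crop(s,150,155,350,295,4,"pics/s_a.png")
for p in [(281,213),(307,202),(388,208),(146,203),(113,222),(232,170)]: print(p,onz("top",*p,0.03))
E
```

```text
(281, 213) [ 0.40138181 -0.21197581  0.03      ]
(307, 202) [ 0.44133689 -0.30467419  0.03      ]
(388, 208) [ 0.422287   -0.59459594  0.03      ]
(146, 203) [0.4330245  0.26771056 0.03      ]
(113, 222) [0.36484507 0.38239677 0.03      ]
(232, 170) [ 0.55365868 -0.03603245  0.03      ]
```

View pics/t_a.png

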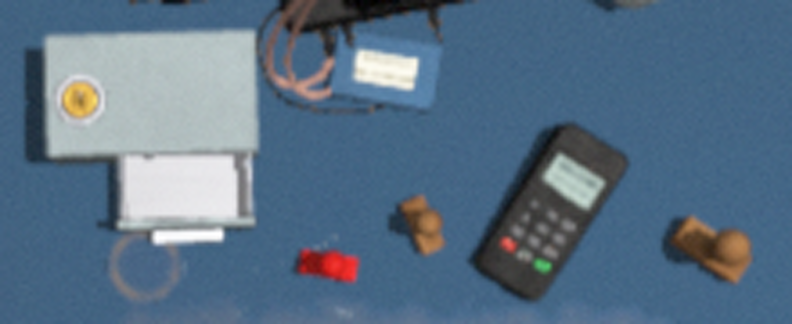

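View pics/t_b.png

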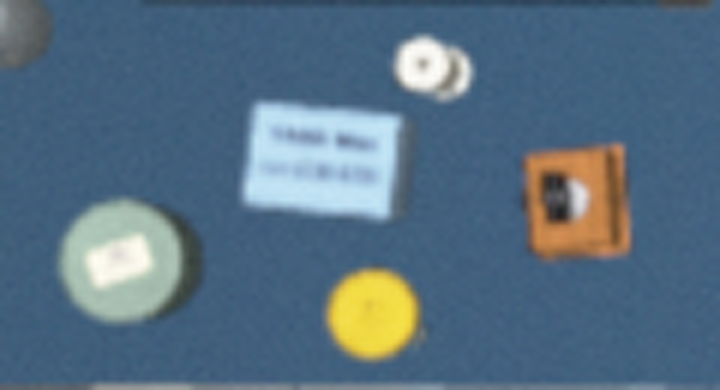

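View pics/s_a.png

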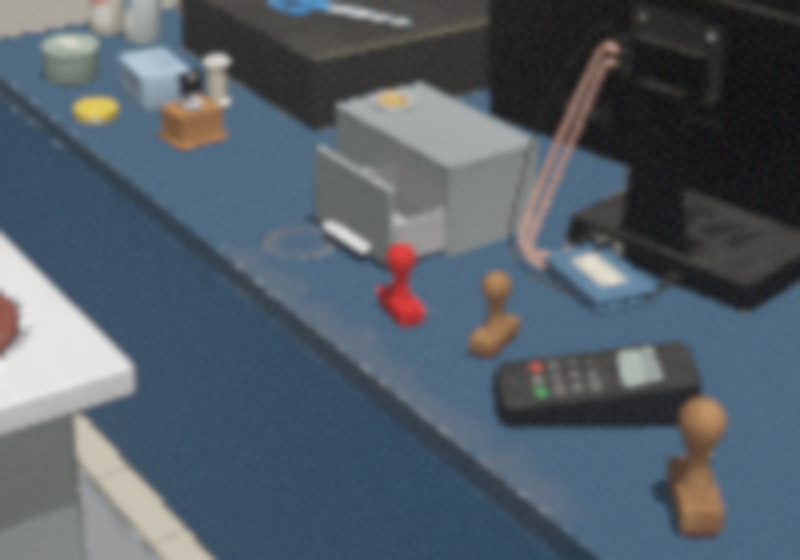

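Stamp candidates in the top view:
- (281,213): red, so excluded.
- (307,202): brown and small, so this is the stamp.
- (388,208): brown but larger, a look-alike.

The crop confirms the choice. The key is in the orange-brown stand at (146,203). The yellow tape measure is at (113,222), the blue ink pad at (104,197) and the white spool at (122,181). Next I'll measure with masks.

Run:
```python
from h import *
t=cv2.imread("pics/top0.png");s=cv2.imread("pics/scene0.png")
ht=cv2.cvtColor(t,cv2.COLOR_BGR2HSV);hs=cv2.cvtColor(s,cv2.COLOR_BGR2HSV)
for p in [(306,197),(309,201),(212,167),(235,160),(146,203),(240,190),(142,202),(240,208)]: print("top",p,ht[p[1],p[0]])
for p in [(274,226),(273,237),(248,179),(198,185),(197,175)]: print("scene",p,hs[p[1],p[0]])
def blobs(h,lo,hi,box,mn=8):
    m=cv2.inRange(h,lo,hi);z=np.zeros_like(m);u0,v0,u1,v1=box;z[v0:v1,u0:u1]=m[v0:v1,u0:u1]
    n,l,st,ce=cv2.connectedComponentsWithStats(z)
    return [(st[i].tolist(),ce[i].round(2).tolist(),cv2.minAreaRect(np.argwhere(l==i)[:,::-1].astype(np.float32))) for i in range(1,n) if st[i][4]>=mn]
w=((5,80,40),(20,255,255))
print("stamp top",blobs(ht,*w,(295,185,325,220)))
print("stamp scn",blobs(hs,*w,(262,215,284,250)))
print("stand top",blobs(ht,*w,(130,185,165,220)))
b=((18,100,120),(32,255,255))
print("plug top",blobs(ht,*b,(200,155,225,180)))
print("plug scn",blobs(hs,*b,(235,170,260,190)))
k=((0,0,0),(180,255,50))
print("key top",blobs(ht,*k,(135,193,157,215),3))
print("key scn",blobs(hs,*k,(190,165,208,190),3))
print("cab",blobs(ht,(80,5,130),(105,70,200),(195,140,270,215)))
crop(t,130,185,165,220,16,"pics/t_k.png");crop(t,295,190,325,215,20,"pics/t_st.png")
crop(t,195,140,270,225,7,"pics/t_cab.png");crop(s,180,160,225,200,14,"pics/s_k.png")
```

```text
top (306, 197) [ 14 140 155]
top (309, 201) [ 15 140 175]
top (212, 167) [ 19 133 157]
top (235, 160) [ 92  17 191]
top (146, 203) [130   3 221]
top (240, 190) [120   3 230]
top (142, 202) [135  12  88]
top (240, 208) [104 103 136]
scene (274, 226) [ 14 121 165]
scene (273, 237) [ 15 115 159]
scene (248, 179) [ 21 105 209]
scene (198, 185) [ 14 130 143]
scene (197, 175) [135   7  71]
stamp top [([302, 195, 11, 15, 105], [307.02, 201.87], ((307.4051818847656, 201.61209106445312), (14.837629318237305, 7.878387451171875), 66.80140686035156))]
stamp scn [([268, 223, 11, 21, 110], [273.15, 234.27], ((274.0024108886719, 233.3219451904297), (9.358966827392578, 20.18463706970215), 12.094758033752441))]
stand top [([137, 194, 18, 19, 244], [146.06, 203.57], ((145.6311492919922, 203.44264221191406), (17.654470443725586, 16.3869686126709), 84.80557250976562))]
plug top [([208, 163, 9, 9, 69], [211.81, 167.19], ((212.0, 167.0), (8.0, 8.0), 90.0))]
plug scn []
key top []
key scn [([197, 165, 11, 3, 20], [201.8, 165.55], ((202.0, 166.0), (2.0, 10.0), 90.0))]
cab [([202, 148, 60, 36, 1837], [233.4, 165.46], ((231.5, 165.49998474121094), (58.99999237060547, 34.99999237060547), -0.0)), ([223, 199, 38, 8, 111], [241.46, 201.84], ((241.57106018066406, 202.4949188232422), (5.628517150878906, 37.119712829589844), 85.91438293457031))]
```

View pics/t_k.png

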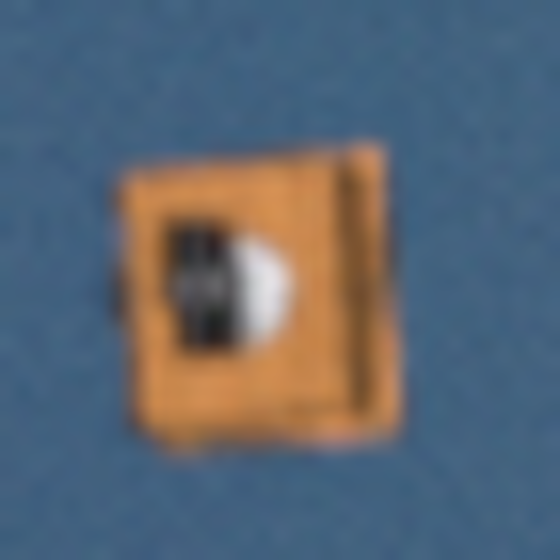

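View pics/t_st.png

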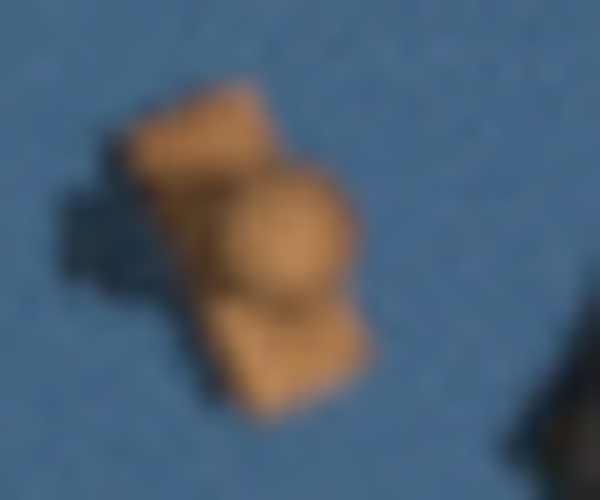

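View pics/t_cab.png

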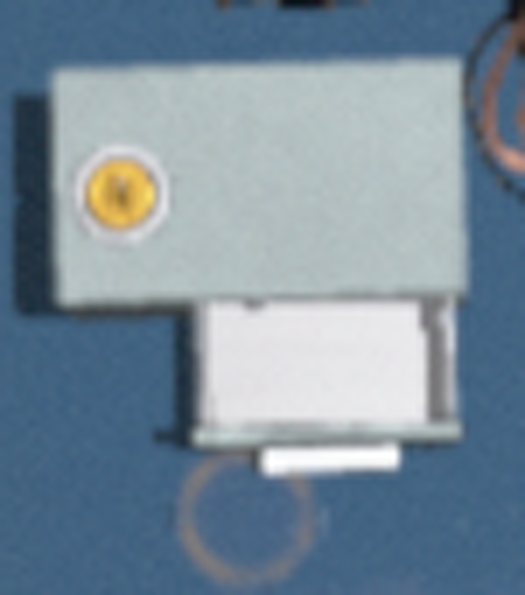

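View pics/s_k.png

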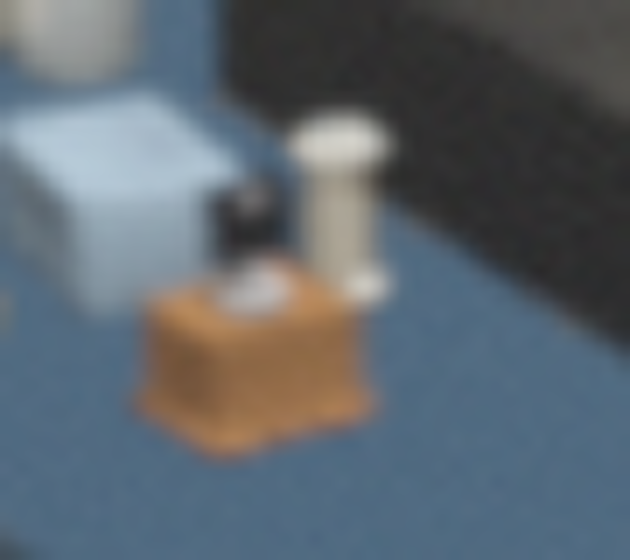

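Run:
```python
from h import *
t=cv2.imread("pics/top0.png");s=cv2.imread("pics/scene0.png")
K=8
def up(im,box):
    u0,v0,u1,v1=box;return cv2.resize(im[v0:v1,u0:u1],None,fx=K,fy=K,interpolation=cv2.INTER_CUBIC)
def px(p,box): return (p[0]+.5)/K-.5+box[0],(p[1]+.5)/K-.5+box[1]
def big(m):
    m=cv2.morphologyEx(m,cv2.MORPH_CLOSE,np.ones((9,9)))
    c,_=cv2.findContours(m,0,2);return max(c,key=cv2.contourArea)
def quad(im,box,lo,hi,z,n="top"):
    m=cv2.inRange(cv2.cvtColor(up(im,box),cv2.COLOR_BGR2HSV),lo,hi);c=big(m)
    r=cv2.boxPoints(cv2.minAreaRect(c));P=np.array([onz(n,*px(p,box),z) for p in r])
    e=[(np.linalg.norm(P[i-1]-P[i]),np.degrees(np.arctan2(*(P[i]-P[i-1])[[1,0]]))) for i in range(4)]
    return P.mean(0),np.round(e,4),[tuple(np.round(px(p,box),1)) for p in r]
for n in C: print(n,-C[n]["R"].T@C[n]["t"])
print("cab",quad(t,(195,140,270,186),(75,0,120),(110,60,255),.1))
print("stand",quad(t,(130,185,165,220),(4,100,90),(22,255,255),.03))
print("front",quad(t,(215,197,270,206),(80,8,100),(108,75,230),.092))
print("stamp",quad(t,(295,188,325,218),(4,70,90),(25,255,255),.02))
b=(200,155,225,180);c=big(cv2.inRange(cv2.cvtColor(up(t,b),cv2.COLOR_BGR2HSV),(14,90,110),(32,255,255)))
(p,r)=cv2.minEnclosingCircle(c);m=cv2.moments(c);q=px((m['m10']/m['m00'],m['m01']/m['m00']),b)
print("plug top",px(p,b),r/K,q,onz("top",*q,.106))
b2=(238,170,262,190);c=big(cv2.inRange(cv2.cvtColor(up(s,b2),cv2.COLOR_BGR2HSV),(12,70,110),(32,255,255)))
m=cv2.moments(c);q2=px((m['m10']/m['m00'],m['m01']/m['m00']),b2);print("plug scn",q2,two(q,q2),cv2.boundingRect(c))
# key dark
b=(135,193,157,215);hv=cv2.cvtColor(up(t,b),cv2.COLOR_BGR2HSV)
c=big(cv2.inRange(hv,(0,0,0),(180,130,105)));r=cv2.minAreaRect(c);pts=[px(p,b) for p in cv2.boxPoints(r)]
print("key dark",px(r[0],b),np.array(r[1])/K,r[2],np.round(pts,2).tolist());print([onz("top",*p,.084).round(4).tolist() for p in pts])
c=big(cv2.inRange(hv,(0,0,170),(180,40,255)));x,y,w,h=cv2.boundingRect(c);print("shoulder white R,T,B",px((x+w-1,y),b),px((x,y+h-1),b))
print(onz("top",*px((x+w-1,y+h/2),b),.044))
b=(190,165,206,185);c=big(cv2.inRange(cv2.cvtColor(up(s,b),cv2.COLOR_BGR2HSV),(0,0,0),(180,90,95)));x,y,w,h=cv2.boundingRect(c)
print("key scn box",px((x,y),b),px((x+w,y+h),b))
```

```text
scene [-0.37719901 -1.34581958  0.77043658]
top [ 0.35431256 -0.0913471   1.7473267 ]
cab (array([ 0.55620821, -0.03650316,  0.1       ]), array([[ 1.302000e-01,  1.657200e+00],
       [ 2.037000e-01, -8.863940e+01],
       [ 1.304000e-01, -1.788503e+02],
       [ 2.026000e-01,  9.128800e+01]]), [(np.float32(201.6), np.float32(148.5)), (np.float32(260.8), np.float32(147.7)), (np.float32(261.4), np.float32(185.4)), (np.float32(202.1), np.float32(186.2))])
stand (array([0.43181556, 0.26870692, 0.03      ]), array([[ 6.240000e-02,  5.945800e+00],
       [ 5.770000e-02, -8.494270e+01],
       [ 6.240000e-02, -1.741905e+02],
       [ 5.750000e-02,  9.501400e+01]]), [(np.float32(136.9), np.float32(195.2)), (np.float32(153.1), np.float32(194.0)), (np.float32(154.5), np.float32(211.5)), (np.float32(138.3), np.float32(212.7))])
front (array([ 0.43976137, -0.07096436,  0.092     ]), array([[ 3.050000e-02,  7.126000e-01],
       [ 1.335000e-01, -8.951380e+01],
       [ 3.050000e-02, -1.796217e+02],
       [ 1.333000e-01,  9.047030e+01]]), [(np.float32(221.8), np.float32(196.6)), (np.float32(260
[... 560 characters left out ...]
23893, 167.2654300923309) [0.55358983 0.03087019 0.106     ]
plug scn (247.6895964360587, 179.5194754145226) (array([0.55400828, 0.0309402 , 0.10379006]), np.float64(0.0003541593872964278)) (57, 67, 50, 25)
key dark (142.1379942893982, 202.4574432373047) [8.01213169 4.00606585] 83.48019409179688 [[139.69000244140625, 198.6999969482422], [143.6699981689453, 198.25], [144.5800018310547, 206.2100067138672], [140.60000610351562, 206.6699981689453]]
[[0.4452, 0.2784, 0.084], [0.4468, 0.2648, 0.084], [0.4195, 0.261, 0.084], [0.4178, 0.2746, 0.084]]
shoulder white R,T,B (147.3125, 199.8125) (144.6875, 205.5625)
[0.43330165 0.26019902 0.044     ]
key scn box (195.0625, 164.5625) (205.5625, 169.1875)
```

```bash
cat >> h.py <<'E'
from scipy.spatial.transform import Rotation as Ro
def down(phi,tilt=0.):  # jaws axis at phi deg from world x ; tilt deg about world y (leans approach)
    p=np.radians(phi);x=np.array([0,0,-1.]);y=np.array([np.cos(p),np.sin(p),0])
    R=Ro.from_matrix(np.c_[x,y,np.cross(x,y)]);return (Ro.from_euler('y',tilt,degrees=True)*R).as_quat()
def best(pos,phi,tilt=0.,q0=None):
    "choose half turn with j7 nearest 0"
    r=[]
    for f in(phi,phi+180):
        q=arm.ik(pos,down(f,tilt))
        if q is not None:r.append((abs(q[6]),f,q))
    return min(r,key=lambda a:a[0]) if r else None
E
python3 - <<'E'
from h import *
print("cab c",onz("top",231.5,166,.1),"front edge",onz("top",242,182.6,.1),"drawer inner edge",onz("top",242,200.6,.092),"drawer L/R",onz("top",222,201.5,.092),onz("top",260.7,201.5,.092))
print("knob",two((308.9,201.3),(273.9,225.9)),onz("top",308.9,201.3,.06))
print("key proj scn",proj("scene",(.4322,.2722,.069)),proj("scene",(.4322,.2722,.084)),"lock scn",proj("scene",(.5538,.0309,.106)))
for p,phi in [((.442,-.307,.109),113),((.442,-.307,.25),113),((.47,-.07,.125),91.4),((.47,-.07,.25),91.4),((.41,-.07,.123),91.4),((.42,-.07,.123),91.4),((.5,-.07,.123),91.4),((.4322,.2722,.123),96),((.554,.031,.3),91),((.554,.031,.19),1),((.554,.031,.19),-89),((.554,.031,.19),-5),((.554,.031,.19),91)]:
    b=best(p,phi);print(p,phi,b and (b[1],np.round(b[2],2)))
    q=arm.ik(p,down(phi));print("    raw",None if q is None else np.round(q,2))
E
```

```text
cab c [ 0.55932616 -0.03642127  0.1       ] front edge [ 0.50244826 -0.07298995  0.1       ] drawer inner edge [ 0.44114678 -0.07348443  0.092     ] drawer L/R [ 0.43748323 -0.00493857  0.092     ] [ 0.43858937 -0.13770842  0.092     ]
knob (array([ 0.44239388, -0.307469  ,  0.06216635]), np.float64(0.0004336459513044072)) [ 0.44232858 -0.30762074  0.06      ]
key proj scn (np.float64(196.81029522308944), np.float64(175.15192019466912)) (np.float64(196.6857504180642), np.float64(172.12333470734563)) lock scn (np.float64(247.62050599411683), np.float64(179.05909024799735))
(0.442, -0.307, 0.109) 113 (293, array([ 0.31,  0.75,  0.4 ,  1.94, -0.53,  0.55, -0.1 ]))
    raw [ 0.72  0.73 -0.23  1.93  0.31  0.52  2.24]
(0.442, -0.307, 0.25) 113 (293, array([-0.08,  0.76,  1.13,  1.84, -0.79,  1.08,  0.19]))
    raw [ 0.32  0.53  0.37  1.83 -0.25  0.83  2.78]
(0.47, -0.07, 0.125) 91.4 (271.4, array([-0.14,  0.66,  0.36,  2.1 , -0.5 ,  0.46, -0.94]))
    raw [ 0.15  0.63 -0.07  2.09  0.1   0.42  1.6 ]
(0.47, -0.07, 0.25) 91.4 (271.4, array([-0.48,  0.55,  0.88,  2.  , -0.56,  0.85, -0.83]))
 
[... 619 characters left out ...]
.94]
(0.554, 0.031, 0.3) 91 (271, array([-0.57,  0.56,  0.76,  1.72, -0.44,  1.03, -1.21]))
    raw [-0.15  0.47  0.08  1.71 -0.05  0.96  1.54]
(0.554, 0.031, 0.19) 1 (1, array([-0.31,  0.63,  0.34,  1.84, -0.3 ,  0.72,  0.21]))
    raw [-0.31  0.63  0.34  1.84 -0.3   0.72  0.21]
(0.554, 0.031, 0.19) -89 (-89, array([-0.51,  0.7 ,  0.68,  1.85, -0.59,  0.81, -1.08]))
    raw [-0.51  0.7   0.68  1.85 -0.59  0.81 -1.08]
(0.554, 0.031, 0.19) -5 (-5, array([-0.33,  0.63,  0.37,  1.84, -0.32,  0.73,  0.13]))
    raw [-0.33  0.63  0.37  1.84 -0.32  0.73  0.13]
(0.554, 0.031, 0.19) 91 (271, array([-0.51,  0.7 ,  0.68,  1.85, -0.59,  0.81, -1.08]))
    raw [-0.07  0.61 -0.04  1.83  0.03  0.7   1.46]
```

Run:
```python
from h import *
P=np.array([.4423,-.3075,0]);q=down(293)
arm.movep(P+[0,0,.23],q)
arm.line_to(P+[0,0,.109],.15)
arm.move_gripper(0.0,40)
print(arm.read_opening(),arm.read_tool_pos())
arm.line_to(P+[0,0,.24],.2)
arm.movep([.4705,-.0735,.25],down(271.4))
print(arm.read_time(),arm.read_opening(),arm.read_tool_pos(),arm.read_ft_force())
for n in C: cv2.imwrite(f"pics/{n}1.png",snapshot(n))
crop(cv2.imread("pics/scene1.png"),190,100,330,240,5,"pics/s1.png");crop(cv2.imread("pics/top1.png"),180,120,320,225,5,"pics/t1.png")
```

```text
0.28008859110713624 [ 0.4424956  -0.30767744  0.10940984]
6.725 0.28318859389831325 [ 0.47027965 -0.07445652  0.24968452] [ 0.61195283 -0.38734117 -0.57713204]
```

View pics/s1.png

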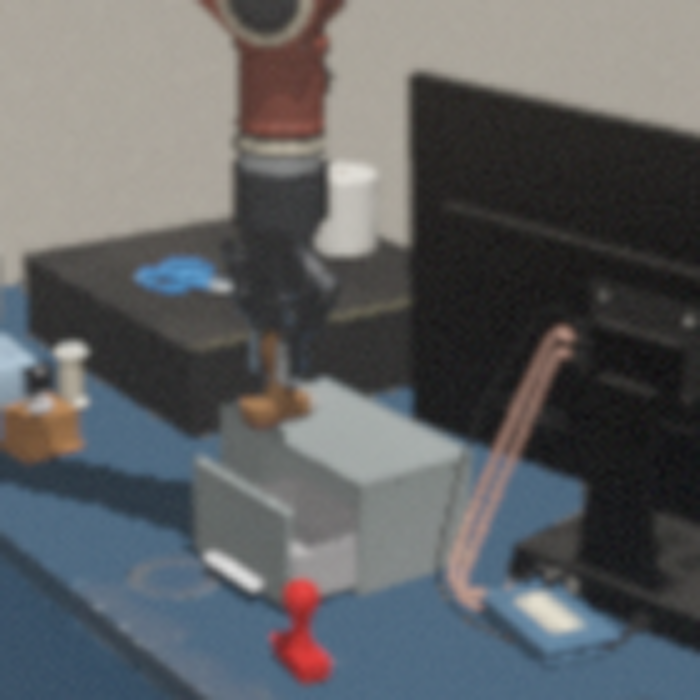

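View pics/t1.png

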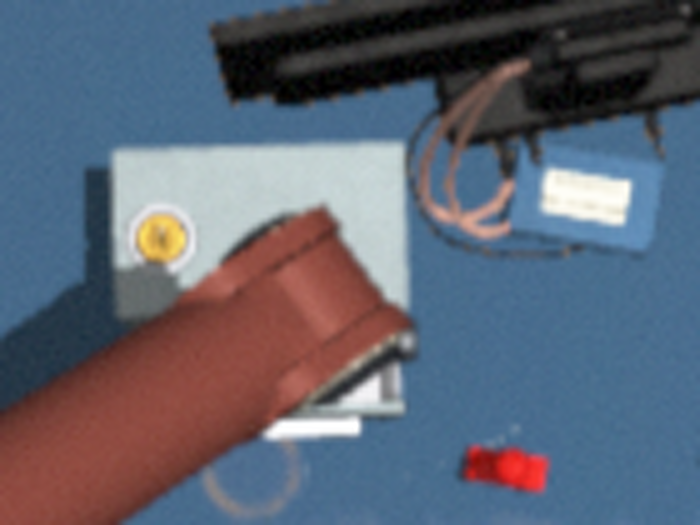

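The scene crop shows the stamp held upright, but its block's long side lies across the jaws (about (275,405)), so it would lie along the drawer's x. I swapped the long-side angle: it was 22.8°, not 113°. I'll set the stamp back down where it stood and regrip it with the jaws a quarter turn round.

Run:
```python
from h import *
P=np.array([.4423,-.3075,0])
arm.movep(P+[0,0,.2],down(293))
arm.line_to(P+[0,0,.115],.15)
arm.line_to(P+[0,0,.1092],.03)
print(arm.read_ft_force())
arm.move_gripper(0.7)
arm.line_to(P+[0,0,.17],.2)
for f in(23,203):
    q=arm.ik(P+[0,0,.17],down(f));print(f,None if q is None else np.round(q,2))
for f in(91,271):
    q=arm.ik([.4705,-.0735,.2],down(f));print(f,None if q is None else np.round(q,2))
print(arm.read_time())
t=snapshot("scene");crop(t,190,150,330,255,5,"pics/s2.png")
```

```text
[0.11795037 0.16708274 0.01297954]
23 [ 0.31  0.65  0.4   1.9  -0.39  0.67  1.35]
203 [-0.08  0.96  1.21  1.91 -1.05  1.09 -1.16]
91 [ 0.01  0.5   0.14  2.04 -0.11  0.61  1.82]
271 [-0.52  0.71  1.02  2.05 -0.83  0.86 -0.57]
9.7167
```

View pics/s2.png

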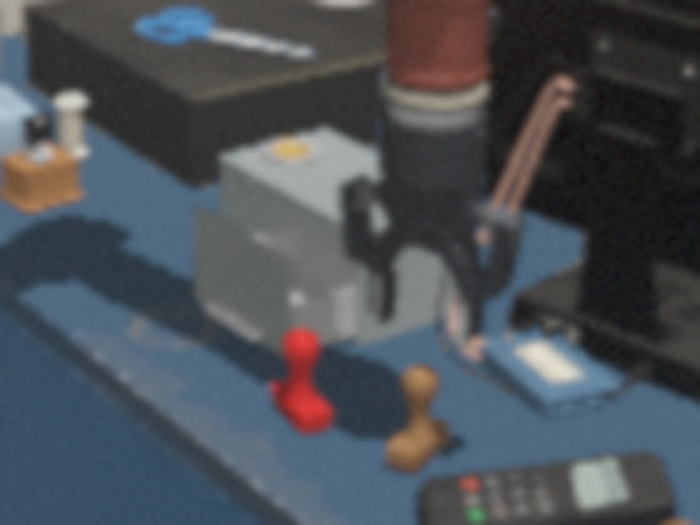

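The stamp is upright again at about (415,420) in the crop. Now I'll regrip it with the jaws along its long side and place it.

Run:
```python
from h import *
P=np.array([.4423,-.3075,0])
arm.movep(P+[0,0,.17],down(23))
arm.line_to(P+[0,0,.109],.12)
arm.move_gripper(0.0,40)
print(arm.read_opening())
arm.line_to(P+[0,0,.24],.25)
arm.movep([.4705,-.0735,.25],down(91.4))
print(arm.read_time(),arm.read_opening(),arm.read_tool_pos(),arm.read_ft_force())
t=snapshot("scene");crop(t,190,130,330,235,5,"pics/s3.png")
```

```text
0.2827025342732101
13.5583 0.272849026487108 [ 0.47022069 -0.07524104  0.24933399] [-0.09790316 -0.24409327 -0.5980185 ]
```

View pics/s3.png

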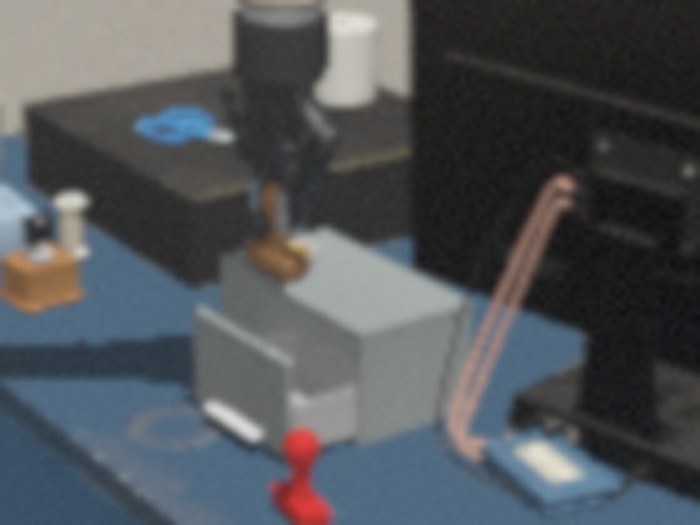

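The block's long side now lies along the drawer front (about (275,260)). I'll lower it.

Run:
```python
from h import *
p=np.array([.4715,-.0735,0])
arm.line_to(p+[0,0,.25],.2)
arm.line_to(p+[0,0,.126],.15)
z=.126;f0=arm.read_ft_force()[2]
while z>.1185:
    z-=.0015;arm.line_to(p+[0,0,z],.03);f=arm.read_ft_force()
    print(round(z,4),np.round(f,2),arm.read_tool_pos()[2].round(4))
    if f[2]-f0>1.2:break
arm.move_gripper(0.5)
arm.line_to(p+[0,0,.2],.12)
arm.line_to([.45,-.24,.22],.3)
print(arm.read_time())
for n in C: cv2.imwrite(f"pics/{n}4.png",snapshot(n))
crop(cv2.imread("pics/scene4.png"),210,160,290,225,8,"pics/s4.png");crop(cv2.imread("pics/top4.png"),195,140,270,225,7,"pics/t4.png")
```

```text
0.1245 [ 0.82 -0.78 -0.49] 0.1251
0.123 [-0.61  0.33 -0.53] 0.123
0.1215 [-0.89  0.25 -0.82] 0.1214
0.12 [-0.74 -1.46  3.79] 0.1205
17.6917
```

View pics/s4.png

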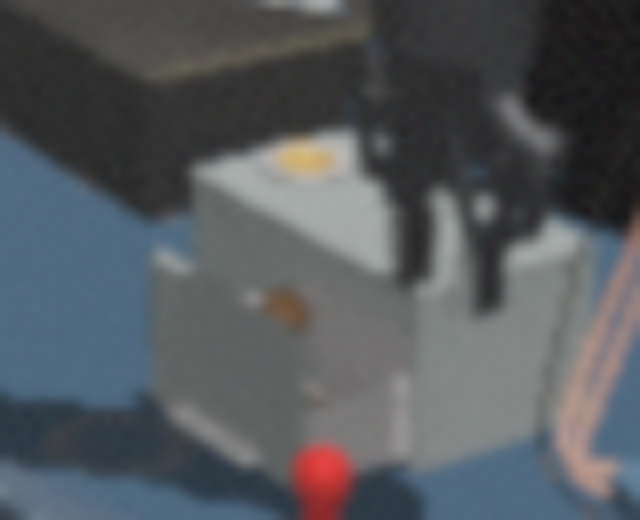

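View pics/t4.png

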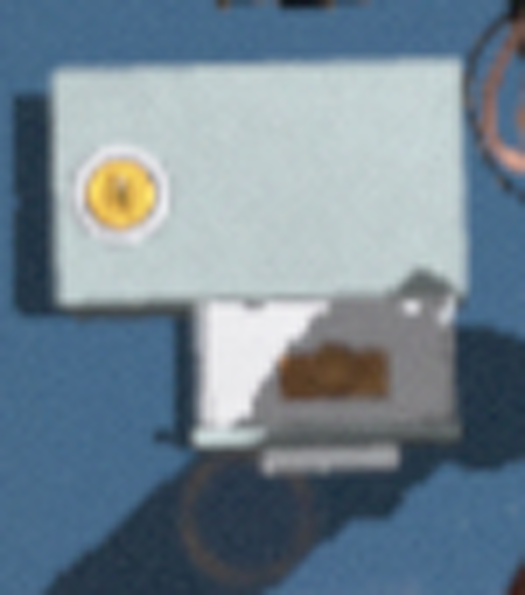

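The stamp stands upright in the drawer: the top crop shows it at (333,373) and the knob shows in the scene crop at (287,308). Next I'll push the drawer shut.

Run:
```python
from h import *
y0=-.072
arm.movep([.411,y0,.21],down(91.4)); arm.move_gripper(0.0)
arm.line_to([.411,y0,.127],.15)
f0=arm.read_ft_force();print(f0.round(2))
arm.line_to([.424,y0,.127],.08)
x=.424
while x<.51:
    x+=.006 if x<.478 else .0015
    arm.line_to([x,y0+(x-.424)*.023,.127],.05)
    f=arm.read_ft_force()-f0
    if x>.478 or x<.445: print(round(x,4),f.round(1),arm.read_tool_pos()[0].round(4))
    if f[0]<-9 and x>.478:break
    if f[0]<-20:break
print(arm.read_time())
```

```text
[0.29 0.25 0.86]
0.43 [-0.4 -0.9  0.1] 0.4304
0.436 [-0.8  0.5 -0.3] 0.4366
0.442 [-0.7  0.8 -1.9] 0.4427
0.478 [0.  0.6 0.6] 0.4787
0.4795 [-1.1 -1.4 -1.1] 0.4797
0.481 [-0.6  0.1 -0.5] 0.4809
0.4825 [-0.7 -0.  -1.1] 0.4825
0.484 [-0.7 -0.  -1.7] 0.4842
0.4855 [-1.6 -0.5 -2.3] 0.4857
0.487 [-1.2 -0.2 -1.1] 0.4873
0.4885 [-0.9  0.3 -1.8] 0.4887
0.49 [-0.7 -0.  -1.4] 0.4902
0.4915 [-1.6 -0.1 -0.8] 0.4913
0.493 [-5.4 -1.5  1.9] 0.4915
0.4945 [-8.1  0.1  1.4] 0.4916
0.496 [-9.5  0.1  2.1] 0.4918
25.4167
```

The drawer hit its stop at x=0.4916, where I predicted it. Next I'll back off, look, and go to the key.

Run:
```python
from h import *
arm.line_to([.475,-.071,.127],.1)
arm.line_to([.47,-.071,.2],.25)
arm.move_gripper(0.6)
arm.movep([.4322,.2722,.21],down(96))
for n in C: cv2.imwrite(f"pics/{n}5.png",snapshot(n))
print(arm.read_time(),arm.read_tool_pos())
crop(cv2.imread("pics/scene5.png"),180,140,290,225,7,"pics/s5.png");crop(cv2.imread("pics/top5.png"),120,140,270,225,5,"pics/t5.png")
```

```text
28.1583 [0.43315886 0.27026504 0.21006272]
```

View pics/s5.png

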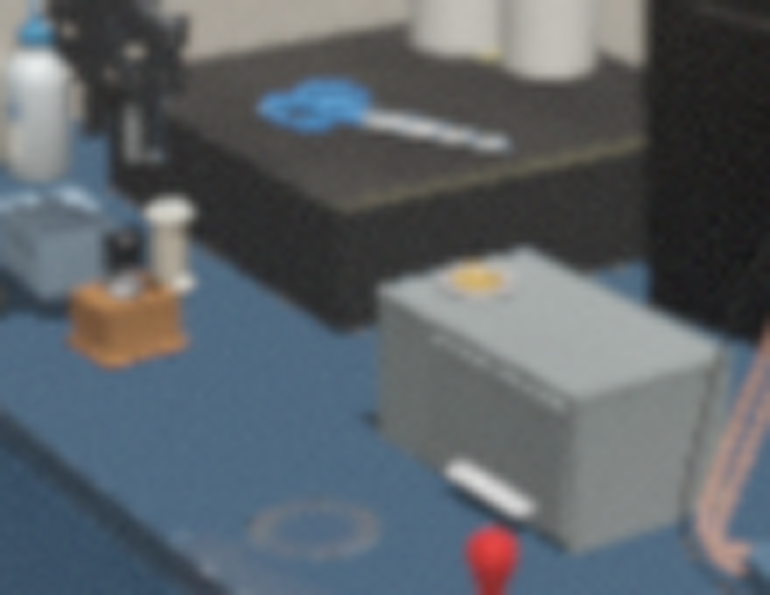

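View pics/t5.png

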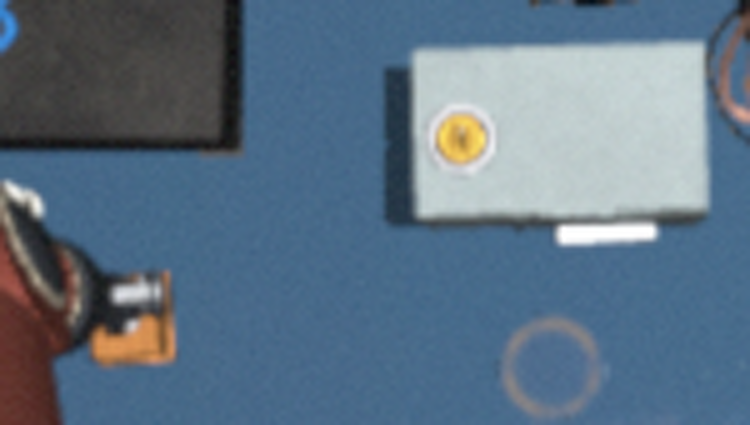

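The drawer face is flush with the cabinet face in both views. Now I'll take the key.

Run:
```python
from h import *
P=np.array([.4322,.2722,0]);q=down(96)
arm.line_to(P+[0,0,.16],.15,q); arm.line_to(P+[0,0,.124],.08,q)
arm.pause(.2);print(arm.read_tool_pos(),arm.read_ft_force().round(2))
arm.move_gripper(0.0,80)
print(arm.read_opening(),arm.read_tool_pos(),arm.read_ft_force().round(2),arm.read_wrist_torque().round(3))
arm.line_to(P+[0,0,.165],.08,q)
print(arm.read_ft_force().round(2))
arm.line_to(P+[0,0,.23],.2,q)
arm.movep([.5538,.0309,.235],down(91.4))
arm.pause(.15)
for n in C: cv2.imwrite(f"pics/{n}6.png",snapshot(n))
print(arm.read_time(),arm.read_tool_pos(),arm.read_opening(),arm.read_ft_force().round(2),arm.read_wrist_torque().round(3))
crop(cv2.imread("pics/scene6.png"),220,120,280,190,8,"pics/s6.png");crop(cv2.imread("pics/top6.png"),180,130,270,210,7,"pics/t6.png")
```

```text
[0.4324848  0.27237472 0.12453341] [ 0.09 -0.66 -0.1 ]
0.09700778937668267 [0.43230866 0.271731   0.12415443] [-0.12 -1.03  2.06] [-0.294  0.066  0.012]
[ 0.01  1.46 -0.44]
32.3417 [0.5535362  0.03268293 0.23494949] 0.0925345685329117 [ 0.21 -0.26 -0.4 ] [-0.027  0.011  0.011]
```

View pics/s6.png

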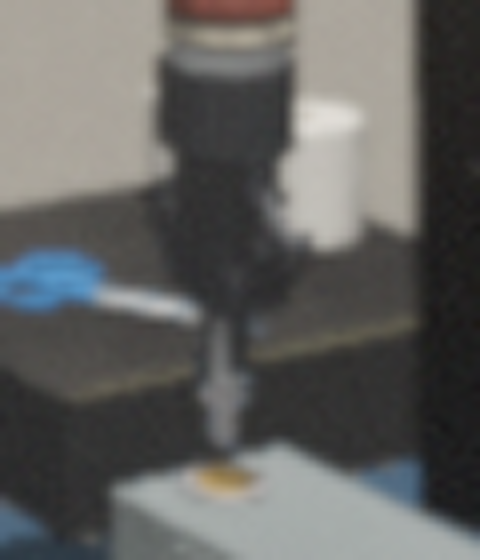

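View pics/t6.png

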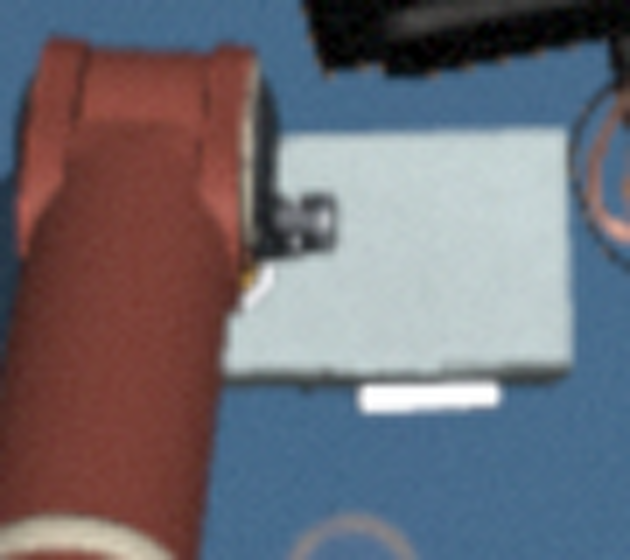

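The key is held straight, blade down, and its tip is at about (247.4,175.2) in the scene picture. The drawer is still flush. I'll descend carefully over the lock, watching the force.

```bash
cat >> h.py <<'E'
Q=down(91.4)
def go(x,y,z,v=.04,q=None): arm.line_to([x,y,z],v,Q if q is None else q)
def st(): return arm.read_tool_pos(),arm.read_ft_force()
E
python3 - <<'E'
from h import *
print(proj("scene",(.5535,.0327,.1228)))
x,y=.5538,.0309
go(x,y,.225,.08);arm.pause(.2);print(arm.read_tool_pos().round(4))
f0=arm.read_ft_force();z=.225
while z>.205:
    z-=.0015;go(x,y,z,.03);p,f=st();f=f-f0;print(round(z,4),p.round(4),f.round(1))
    if f[2]>4:break
print(arm.read_wrist_torque().round(2),arm.read_time())
E
```

```text
(np.float64(247.38117359352808), np.float64(175.3166679278313))
[0.554  0.0309 0.2253]
0.2235 [0.5538 0.0309 0.2235] [-0.2  0.   1.3]
0.222 [0.5537 0.0309 0.2219] [ 0.5 -0.6  0.9]
0.2205 [0.5537 0.0309 0.2204] [ 1.  -0.5  1.1]
0.219 [0.5537 0.0309 0.2189] [0.6 0.2 1.1]
0.2175 [0.5537 0.0309 0.2174] [-0.8  0.1  1.5]
0.216 [0.5537 0.0309 0.2159] [ 0.7 -0.4  0.4]
0.2145 [0.5537 0.0309 0.2144] [-0.1  0.1  1.4]
0.213 [0.5537 0.0308 0.2129] [ 0.1  0.1 -0.2]
0.2115 [0.5537 0.0308 0.2114] [-0.6 -0.4  0.5]
0.21 [0.5537 0.0308 0.2099] [-1.1 -0.7 -0.1]
0.2085 [0.5538 0.0309 0.2084] [ 0.4 -0.1  0.2]
0.207 [0.5538 0.0308 0.2069] [ 0.4  0.  -0.1]
0.2055 [0.5538 0.0309 0.2054] [-0.5 -0.5  0.7]
0.204 [0.5532 0.0309 0.2038] [-1.9 -0.2  1.3]
[-0.14  0.32  0.  ] 36.3167
```

The blade is in the slot, about 14 mm deep. I'll push on past the pins.

Run:
```python
from h import *
x,y=.5538,.0309
z=.204
while z>.188:
    z-=.0015;go(x,y,z,.03);p,f=st();print(round(z,4),p.round(4),f.round(1),arm.read_wrist_torque().round(2))
    if f[2]>18:break
print(arm.read_time(),arm.read_opening())
```

```text
0.2025 [0.5527 0.0308 0.2019] [-3.6 -0.3  1.3] [-0.16  0.76  0.01]
0.201 [0.5527 0.0308 0.2005] [-4.2 -0.6  0.7] [-0.2   1.13 -0.  ]
0.1995 [0.5528 0.0308 0.1988] [-5.  -1.2 -0.4] [-0.2   1.28 -0.06]
0.198 [0.5532 0.0309 0.1976] [-4.9 -0.9 -0.8] [-0.23  1.28  0.03]
0.1965 [0.5538 0.0309 0.1963] [-4.5 -1.2 -1.6] [-0.2   1.04  0.01]
0.195 [0.5542 0.0309 0.1949] [-3.9 -1.2  0.1] [-0.28  0.9   0.01]
0.1935 [0.5543 0.0309 0.1938] [-3.2 -1.8  0.7] [-0.2  0.9 -0. ]
0.192 [0.5542 0.0309 0.1921] [-3.  -2.   0.5] [-0.19  0.73  0.05]
0.1905 [0.5542 0.0308 0.1904] [-1.6 -1.1  0.7] [-0.23  0.58 -0.02]
0.189 [0.5543 0.0308 0.1901] [-4.5 -0.8  7.9] [-0.24  1.06 -0.04]
0.1875 [0.5543 0.0308 0.19  ] [-7.  -0.8 15.8] [-0.22  1.62  0.01]
39.0667 0.09104889883117522
```

The shoulder seated at z=0.1901, against 0.1902 expected when home. Next comes the clockwise turn, in small steps with torque checks.

Run:
```python
from h import *
x,y,z=.5543,.0309,.1890
go(x,y,z)
phi=91.4
while phi>-9:
    phi-=6;arm.line_to([x,y,z],.05,down(phi))
    p,f=st();t=arm.read_wrist_torque()
    R=Ro.from_quat(arm.read_eef_rot()).as_matrix();a=np.degrees(np.arctan2(R[1,1],R[0,1]))
    print(round(phi,1),round(a,1),p.round(4),f.round(1),t.round(2))
    if abs(t[2])>.8 or np.abs(f).max()>35:break
print(arm.read_time(),arm.read_opening())
```

```text
85.4 85.4 [0.5544 0.0308 0.1901] [-6.6 -0.7  9.1] [-0.3   1.35 -0.02]
79.4 79.4 [0.5545 0.0307 0.1901] [-5.8 -0.4  9.7] [-0.28  1.32  0.01]
73.4 73.4 [0.5545 0.0307 0.1901] [-5.8 -1.   9.2] [-0.37  1.31  0.03]
67.4 67.4 [0.5545 0.0307 0.1901] [-5.7 -2.   9.4] [-0.24  1.32 -0.03]
61.4 61.4 [0.5546 0.0307 0.1901] [-5.6 -0.6  9.8] [-0.31  1.24  0.03]
55.4 55.4 [0.5546 0.0306 0.1901] [-5.2 -1.1  9.6] [-0.35  1.22  0.  ]
49.4 49.4 [0.5546 0.0305 0.1901] [-5.6 -0.6  9.4] [-0.29  1.24  0.06]
43.4 43.4 [0.5546 0.0305 0.1901] [-5.  -1.8  9.1] [-0.32  1.22  0.09]
37.4 37.4 [0.5546 0.0304 0.1901] [-5.3 -0.7  9.4] [-0.33  1.26  0.  ]
31.4 31.4 [0.5546 0.0304 0.1901] [-4.9 -1.8  9.4] [-0.34  1.31  0.07]
25.4 25.4 [0.5546 0.0303 0.1901] [-5.1 -1.5 10. ] [-0.33  1.26  0.04]
19.4 19.4 [0.5546 0.0302 0.1901] [-5.3 -1.4  9.7] [-0.36  1.28 -0.02]
13.4 13.4 [0.5546 0.0302 0.1901] [-6.2 -1.5 10. ] [-0.37  1.35  0.07]
7.4 7.4 [0.5546 0.0301 0.1901] [-5.5 -0.3  9.3] [-0.36  1.32  0.05]
1.4 1.4 [0.5545 0.0301 0.1901] [-5.4 -1.7 10. ] [-0.36  1.38  0.06]
-4.6 -4.6 [0.5544 0.0301 0.1901] [-5.4 -1.2 10.5] [-0.38  1.41  0.07]
-10.6 -10.4 [0.5544 0.0303 0.1901] [-5.9 -1.9  9.7] [-0.31  1.46  0.35]
43.7083 0.09409497179959163
```

Run:
```python
from h import *
arm.line_to([.5543,.0306,.1890],.05,down(-13));arm.pause(.5)
p,f=st();print(p.round(4),f.round(1),arm.read_wrist_torque().round(2),arm.read_opening(),arm.read_time())
R=Ro.from_quat(arm.read_eef_rot()).as_matrix();print(np.degrees(np.arctan2(R[1,1],R[0,1])))
for n in C: cv2.imwrite(f"pics/{n}7.png",snapshot(n))
crop(cv2.imread("pics/scene7.png"),160,130,290,225,6,"pics/s7.png");crop(cv2.imread("pics/top7.png"),60,140,270,235,3.6,"pics/t7.png")
```

```text
[0.5544 0.0302 0.1901] [-5.4 -0.6 11.2] [-0.27  1.41  0.52] 0.0947484946279134 44.4583
-12.756851775817728
```

View pics/s7.png

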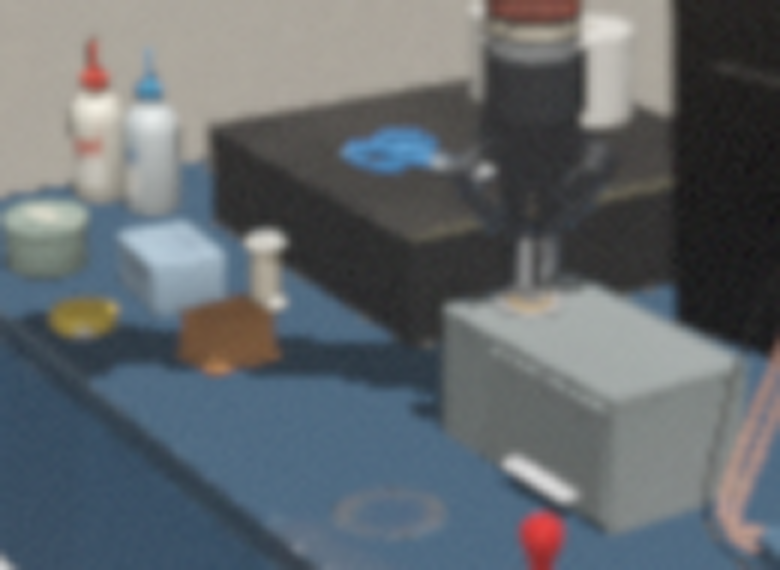

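View pics/t7.png

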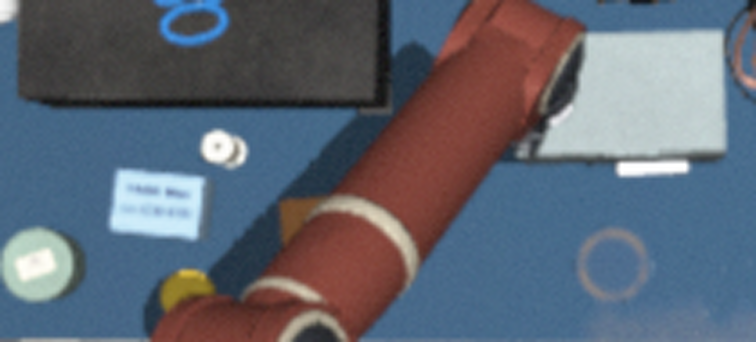

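The drawer is flush and the gripper holds the key seated in the lock, at scene crop (535,290). The pad, tape measure and spool are where they were. The torque rises sharply against the stop, from 0.07 to 0.52 N m over 8°, so the plug is at its stop.

```bash
python3 -c "
from h import *
print(ticket.finish_job(),arm.read_time())"
```

```text
the job is handed in; nothing more can be done
the job is handed in; nothing more can be done
```

I handed the job in at about 44.5 s of the 72 s, with the arm still gripping the key and holding it turned. No verdict was reported.

- **Stamp:** The small brown stamp stands upright in the drawer. My first grip was a quarter turn off because I misread the block's long side. I set it back down and regripped it before placing it. It was upright in the last pictures before the push; I can't see it now that the drawer is shut.
- **Drawer:** It reached its stop with a push of about 9.5 N, and both camera views show it flush with the cabinet face.
- **Key:** It went past the pins without jamming, so no rocking was needed. The shoulder seated with the TCP at 0.1901 m, against 0.1902 m expected when fully home.
- **Turn:** I turned the key about 104° clockwise by the jaw angle, which includes the play and some pressing against the stop. Torque rose from about 0.07 to 0.52 N m over the last 8°, which I took as the plug at its stop. The plug's own angle can't be read directly.
- **Other things:** The ink pad, tape measure and spool look unmoved in the last pictures. No check failed. The largest force I read was about 16 N, while seating the key.

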